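# Clip the cover onto the porcelain colour tray

### The arm

A 7-joint arm with a two-finger parallel gripper is mounted at the origin on the work surface. World frame = base frame: x ahead of the robot, y to its left, z up, the work surface at z = 0. Lengths are in m, angles in rad, forces in N, time in s.
With the tool pointing down it reaches from about 0.4 to 0.85 m from the base axis. Payload 10.4 kg.
Tool frame: the origin (TCP) lies at the very end of the fingers, on their centre line; the grasp point (between the pads) lies 19 mm behind it (grasp_offset is the distance from the TCP to the grasp point, in m); z points along the fingers, y is the line along which they close (so a half turn about z gives the same grasp; the last joint's range is limited). The gripper opens to 85 mm and grips with 20 to 120 N. Pads are 22 mm wide; open, the fingers measure 114 mm over their backs; the gripper's body (76 mm by 85 mm) begins 54 mm behind the grasp point. The pads swing forward as they close: fully open they stand 13 mm farther back than shut.
Start: joints at [-1.255, 0.332, -0.065, 1.46, 0.022, 1.35, -0.088], TCP at [0.208, 0.59, 0.2] pointing down, gripper open.
Joint ranges: [-2.6, 2.6], [-0.5, 2.12], [-1.47, 1.34], [0.16, 2.42], [-1.27, 4.41], [0.06, 2.06], [-2.6, 2.6]. Speed limits (rad/s): [2.22, 2.22, 2.79, 2.79, 3.14, 3.14, 3.14].

### API

Orientations are given as a unit quaternion [x, y, z, w].
In Python, from workcell import * gives the robot as it stands.
- The arm moves only by the tool jog_arm, never from a script. Its argument "plan" is a list of rows, each a list of 3 entries, a list of its own where there are three numbers: the turn, a rotation vector about the tool's x, y, z in rad, then the shift along the tool's x, y, z in m, then the finger opening in m, from 0 to 0.0854. A call has 1 to 8 rows; each row is the pose to reach, as a shift and turn from the pose commanded when the call began, along the tool's axes at that moment; what a row does not reach only later rows make up. A row lasts 1/12 s, in which the tool goes at most 41.7 mm and 7.16 degrees, less where a joint would pass 70% of its speed; a pose out of reach is approached as far as the arm can. A call with a gripper value outside its range is refused whole. The fingers move at their own pace and stop on an object; "force" is the grip in N (left out, the last holds). Time passes only in rows, so rows that repeat a pose let the fingers close. It gives the time, the measured TCP pose, the force, the opening and the grip force at its end, in the units of the state.
- get_obs(): the state, without advancing time (a new reading comes with each control period).
- camera(name): name is "side" or "top"; returns a dict with "img" (420x560x3 uint8, red, green, blue), "mtx" (3x3 intrinsics, pixels), "k1" (the pictures are not rectified: a ray, as slopes to the right and down, at radius r is drawn at 1 + k1 r^2 times it, then the intrinsics apply), "extrinsics" (4x4, takes a point from camera to world coordinates). Camera axes: x right, y down, z forward; pixel columns grow to the right and rows downward; lengths in m; the calibration is good to about 2 mm. A picture is of the moment at which its call begins. There is no depth.
- hand_in(): hands the job in; it is judged then, once.
The state is a dict: "clock": time; "joint_pos": joint angles; "joint_velocities": joint speeds; "tau": joint torques, N m; "position": TCP position; "ee_rot": TCP orientation; "ft_force": force on the tool from outside, world axes, zero at the start; "torque": the same for the moment, N m; "grip_width": opening from 0.0 (shut) to 1.0 (fully open); "grasp_force": force on a finger pad.
Only numpy, scipy, OpenCV 4.12 (cv2) and the standard library are available. Lean on these libraries where they do the work, as an engineer would, in place of code of your own. Each camera call takes 0.05 s, during which the arm holds its last target. There are 200 camera calls.

### The job

Close the white porcelain colour tray for the night: take up its aluminium cover, the one with the black bar grip, set it squarely on the tray so that the skirt drops inside, and press it straight down until the clip arms at both ends have snapped under the rim and the cover stays down when let go. Porcelain chips: press firmly against the sealing ring but never with more than about 30 N, feeling the cover home rather than forcing it. Leave the tray standing where it is, and disturb nothing else on the desk.

Things in the scene. Friction and masses are not known exactly. Their poses are not given: they have to be found in the camera images.
- tray: White porcelain colour tray, open-topped, six pans of colour inside, 0.5 to 0.9 kg, standing loose on a rubber foot. 160 x 112 mm over its flat rim, 36 mm tall. The rim is a flange 5 mm thick, overhanging the outer walls by 8 mm all round; the opening inside the walls is 134 x 86 mm. Origin: centre of its underside; x along the 160 mm side, z up.
- tray_rim (a point): Centre of the tray's opening, level with the top of the rim, 36 mm above the desk. Same axes as the tray.
- cover: Aluminium clip-on cover of the tray, lid 160 x 112 x 4 mm, 0.2 to 0.35 kg, lying right way up on its skirt. Origin: centre of the lid's underside; x along 160 mm, z up; closed, it lies over tray_rim (either way round). Beneath hangs a skirt 131 x 83 mm outside, 16.5 mm deep: 1.5 mm play each side in the opening, its lowest 5 mm slanting inward 3 mm as a lead-in.
- cover_grip (a point): Centre of the cover's grip, an upright black bar on the middle of the lid, 14 mm thick along the cover's x, 70 mm long along its y. It rises from the lid's top (4 mm above the underside) to 36 mm above the underside; this point is 22 mm above the underside. Same axes as the cover.
- clip_a (a joint): Steel spring clip arm, 32 mm wide, hinged at the cover's +x end, its slanted hook hanging 16 mm below the lid's underside. Rad: 0 = closed, grows as it springs outward. The hook meets the rim with the underside 12 mm above it, stands out at 0.1 to 0.3 as it passes the rim's edge and snaps back under it (below 0.05) with the underside about 1 mm above the rim.
- clip_b (a joint): The same clip arm at the cover's -x end. Both clips ride over the rim's edge with some 6 to 12 N in all when well centred, then it eases; from 3.5 mm above the rim a rubber ring under the lid's edge is squeezed, stiffening to 16 to 23 N when the clips snap at 1 mm; then the lid meets the rim hard. Snapped, it rests 0.5 to 2 mm above the rim; not snapped, it springs back over 3 mm.
- round_lid_mid (a point): Bystander: round white porcelain jar lid, 68 mm across, 25 mm tall with a small knob; point at half height.
- stamp_mid (a point): Bystander: small white porcelain stamp, square foot 28 mm, 57 mm tall, standing; point at half height.
- brush_mid (a point): Bystander: paint brush lying flat, 150 mm long, 9 mm thick; point at its middle.
- knife_mid (a point): Bystander: palette knife with wooden handle lying flat, about 195 mm long; point near its middle.
- dish_mid (a point): Bystander: small open porcelain dish, 84 mm across, 22 mm tall; point on its axis at half height.
- jar_mid (a point): Bystander: amber glass jar with steel cap, 48 mm across, 58 mm tall; point at half height.
Things that resemble listed ones, but are neither listed nor needed, are in the scene too. What is shaped like the cover but pink or purple is not meant.

How it is judged:
On the way, in this order (a step that is already met when the one before it is completed fails the run):
1. the cover is lifted clear of the desk (height (world z) of cover above 0.045 m), for 0.1 s.
2. the cover is home on the rim with both clips snapped (z of cover in the frame of tray_rim between -0.002 and 0.0025 m and horizontal distance between cover and tray_rim below 0.003 m and angle between the x axis of cover and the x axis of tray_rim, either way round below 0.05 rad and value of joint each of clip_a, clip_b below 0.07 rad), for 0.2 s.
At the end, for the whole second after the job is handed in: The cover lies closed on the tray: underside at most 2.5 mm above the rim, centred within 3 mm, square within 0.05 rad, both clip arms closed under the rim (below 0.07 rad). The tray stands flat on the desk within 40 mm of where it stood; the cover is let go (all of step 2 and height (world z) of tray_rim between 0.033 and 0.039 m and angle between tray_rim's own z axis and vertical below 0.05 rad and distance of tray_rim from where it was at the start of the episode below 0.04 m); the robot touches nothing.
It fails at once if the cover is forced against the tray: their contacts together pass 52 N (clipped and at rest, ring and hooks already carry some 35 N against each other; pushing with 30 N stays below that) (contact force between cover and tray above 52 N).
It fails at once if something else on the desk is shoved more than 25 mm (distance of any of round_lid_mid, stamp_mid, brush_mid, knife_mid, dish_mid, jar_mid from where it was at the start of the episode above 0.025 m).
It also fails if it takes over 51 s, if anything falls off the work surface, if the arm or the gripper's body presses on something with over 40 N, if the wrist force passes 120 N, or if a joint passes its speed limit or range.

## Working session

There is one attempt and no reset: what is moved stays moved. The work goes in short steps, Python scripts to look and compute and a tool call to move; the robot and the scene stay as the last step left them, time stands still between calls to the robot, and variables do not carry over. Pictures are saved under pics/ and viewed, at most 10 in all, crops included, and the job is handed in when it is done.

Besides the shell and the picture viewer there is one more tool, called after "Emit:" as a command line: name --argument value ..., lists and objects as JSON in quotes. jog_arm: Moves the arm, as the interface text tells. Its arguments: {"type":"object","properties":{"plan":{"type":"array"},"force":{"type":"number"}},"required":["plan"]}

```bash
mkdir -p pics
cat > h.py <<'E'
import numpy as np, cv2
from workcell import *
from scipy.spatial.transform import Rotation as R
def ray(c,px):
    K=np.array(c["mtx"]);p=np.array(px,float).reshape(-1,2)
    d=(p-[K[0,2],K[1,2]])/[K[0,0],K[1,1]]
    u=d.copy()
    for _ in range(20): u=d/(1+c["k1"]*(u**2).sum(1,keepdims=True))
    E=np.array(c["extrinsics"]);v=np.c_[u,np.ones(len(u))]@E[:3,:3].T
    return E[:3,3],v
def onplane(c,px,z):
    o,v=ray(c,px);return o+v*((z-o[2])/v[:,2:3])
def proj(c,P):
    E=np.array(c["extrinsics"]);q=(np.atleast_2d(P)-E[:3,3])@E[:3,:3]
    u=q[:,:2]/q[:,2:];u=u*(1+c["k1"]*(u**2).sum(1,keepdims=True));K=np.array(c["mtx"])
    return u*[K[0,0],K[1,1]]+[K[0,2],K[1,2]]
def save(c,n): cv2.imwrite("pics/"+n,c["img"][:,:,::-1])
E
python3 - <<'E'
from h import *
for n in("top","side"):
    c=camera(n);save(c,n+"0.png");print(n,c["k1"],np.round(c["mtx"],1).tolist(),np.round(c["extrinsics"],3).tolist())
print(get_obs())
E
```

```text
top -0.06296360952244909 [[423.7, 0.0, 277.1], [0.0, 423.7, 204.1], [0.0, 0.0, 1.0]] [[0.015, -0.997, 0.075, 0.515], [-1.0, -0.013, 0.015, -0.006], [-0.014, -0.075, -0.997, 1.038], [0.0, 0.0, 0.0, 1.0]]
side 0.02284288156028473 [[485.6, 0.0, 277.0], [0.0, 485.6, 215.2], [0.0, 0.0, 1.0]] [[-0.968, -0.192, 0.16, 0.41], [-0.249, 0.704, -0.665, 0.745], [0.015, -0.684, -0.73, 0.892], [0.0, 0.0, 0.0, 1.0]]
{'clock': 0.1, 'joint_pos': array([-1.2545999 ,  0.33281618, -0.06468279,  1.46089497,  0.02159786,
        1.34987041, -0.08849677]), 'joint_velocities': array([-0.0004322 , -0.00011066, -0.00157679, -0.00419077,  0.00054664,
        0.00182581,  0.00025748]), 'tau': array([ 1.85736775e-03, -6.26739478e+01,  4.93951875e-02, -3.92431641e+01,
        1.63623481e-02,  6.97728174e-03,  3.09402969e-05]), 'position': array([0.20760666, 0.58910562, 0.19947281]), 'ee_rot': array([ 1.68585966e-01,  9.85686742e-01, -6.42090699e-04, -7.83345629e-05]), 'ft_force': array([0.20130326, 0.87901893, 0.3023404 ]), 'torque': array([-0.05307556, -0.00994302, -0.01946417]), 'grasp_force': 0.0, 'grip_width': 1.0039471974083156}
```

View pics/top0.png

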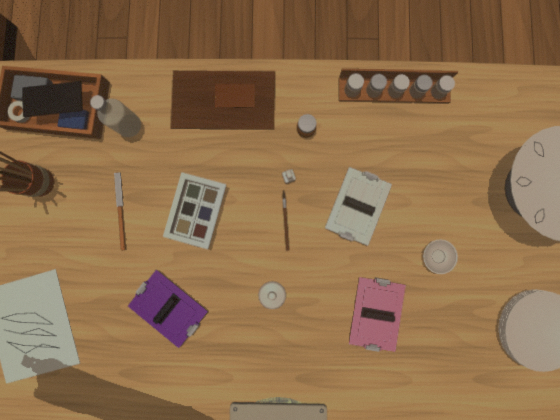

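View pics/side0.png

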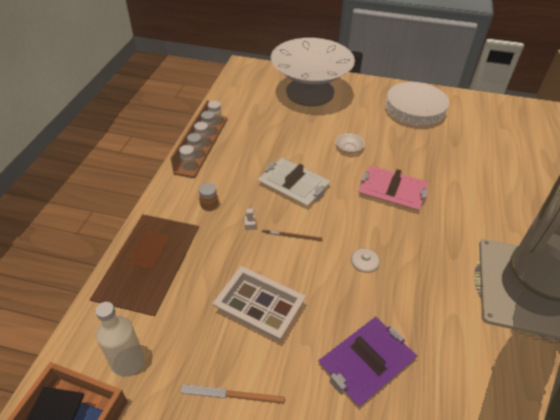

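The top view shows the tray at about (196,211) and the aluminium cover at (358,207), with its grip bar across the middle. The side view agrees: tray at (260,302), cover at (294,181). I'll measure both now.

```bash
cat >> h.py <<'E'
def rect(c,mask,seed,z):
    n,l,st,ce=cv2.connectedComponentsWithStats(mask.astype(np.uint8))
    ys,xs=np.nonzero(l);i=np.argmin((xs-seed[0])**2+(ys-seed[1])**2);k=l[ys[i],xs[i]]
    cs=cv2.findContours((l==k).astype(np.uint8),cv2.RETR_EXTERNAL,cv2.CHAIN_APPROX_NONE)[0]
    p=cv2.convexHull(max(cs,key=len))[:,0,:]
    w=onplane(c,p,z)[:,:2]*1000
    (cx,cy),(a,b),_=r=cv2.minAreaRect(w.astype(np.float32))
    bx=cv2.boxPoints(r);e=[bx[1]-bx[0],bx[2]-bx[1]];L=max(e,key=np.linalg.norm)
    return np.array([cx,cy]).round(1),np.round(sorted((a,b)),1),round((np.degrees(np.arctan2(L[1],L[0]))+90)%180-90,2)
def masks(c,white=110,sat=60):
    h=cv2.cvtColor(c["img"],cv2.COLOR_RGB2HSV)
    return (h[...,1]<sat)&(h[...,2]>white), h[...,2]<60
E
python3 - <<'E'
from h import *
c=camera("top");h=cv2.cvtColor(c["img"],cv2.COLOR_RGB2HSV)
for p in[(180,185),(340,200),(365,177),(358,207),(196,250),(300,200),(333,232)]:print(p,h[p[1],p[0]])
for s in(45,60,75):
  w,d=masks(c,110,s)
  print(s,"tray",rect(c,w,(196,178),.036),"lid",rect(c,w,(338,205),.0205))
print("grip",rect(c,d,(358,207),.0525))
s=camera("side")
h=cv2.cvtColor(s["img"],cv2.COLOR_RGB2HSV)
w,d=masks(s,110,60);print("side tray",rect(s,w,(260,275),.036),"lid",rect(s,w,(275,180),.0205),"grip",rect(s,d,(294,176),.0525))
v=np.zeros((420,560,3),np.uint8)
a=cv2.resize(c["img"][150:270,150:410],None,fx=3,fy=3)
b=cv2.resize(masks(c)[0][150:270,150:410].astype(np.uint8)*255,None,fx=3,fy=3,interpolation=0)
o=np.vstack([a[:,:,::-1],cv2.merge([b]*3)]);cv2.imwrite("pics/m.png",cv2.resize(o,None,fx=.8,fy=.8))
E
```

```text
(180, 185) [ 33  28 164]
(340, 200) [ 32  25 164]
(365, 177) [ 27  30 161]
(358, 207) [16 82 53]
(196, 250) [ 16 129 156]
(300, 200) [ 16 128 145]
(333, 232) [ 16 108 123]
45 tray (array([573.1, 205.9]), array([111.7, 159. ]), np.float32(-14.35)) lid (array([ 590.6, -186. ]), array([110.4, 167.6]), np.float32(-21.46))
60 tray (array([572.9, 206. ]), array([112.8, 159.7]), np.float32(-14.55)) lid (array([ 590.5, -185.8]), array([110.9, 169.8]), np.float32(-21.44))
75 tray (array([573.2, 206.1]), array([113.9, 161.6]), np.float32(-14.39)) lid (array([ 590.9, -186. ]), array([112.5, 170.7]), np.float32(-21.25))
grip (array([ 587.9, -181.2]), array([16.6, 68.3]), np.float32(68.85))
side tray (array([573.8, 209.4]), array([111.5, 156.6]), np.float32(-14.74)) lid (array([ 592.7, -184.4]), array([110.4, 171.1]), np.float32(-20.76)) grip (array([ 512.4, -778.6]), array([ 28.3, 127.7]), np.float32(-83.16))
```

View pics/m.png

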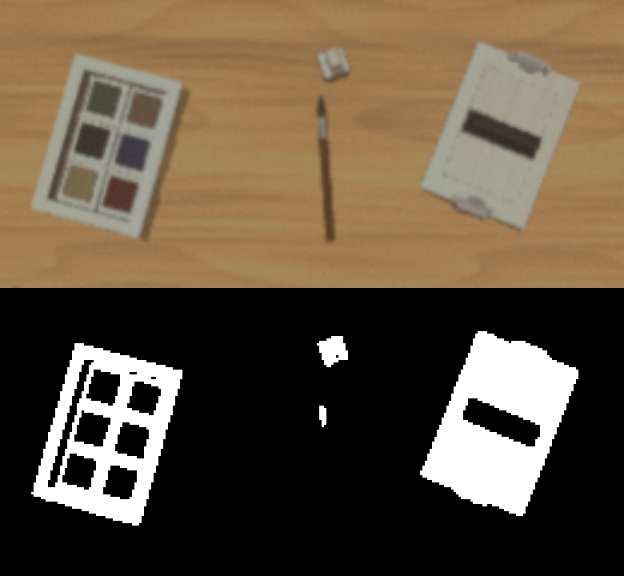

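```bash
cat >> h.py <<'E'
def to(x,y,z,yaw):
    "turn, shift in tool axes to world target (m), tool y at yaw deg, pointing down"
    o=get_obs();r=R.from_quat(o["ee_rot"])
    s,c_=np.sin(np.radians(yaw)),np.cos(np.radians(yaw))
    Y=np.array([c_,s,0]);Z=np.array([0,0,-1.]);t=R.from_matrix(np.c_[np.cross(Y,Z),Y,Z])
    d=r.inv().apply(np.array([x,y,z])-o["position"]);yy=r.apply([0,1,0])
    print("t%.2f"%o["clock"],"pos",o["position"].round(4),"yaw %.2f"%np.degrees(np.arctan2(yy[1],yy[0])),"F",o["ft_force"].round(1),"g",round(o["grip_width"]*85.4,1),round(o["grasp_force"],1))
    print("turn",(r.inv()*t).as_rotvec().round(4),"shift",d.round(4))
E
python3 -c "
from h import *
to(.59,-.185,.15,-21.3)"
```

```text
t0.20 pos [0.2077 0.5892 0.1997] yaw 70.59 F [ 0.4 -0.2  0.6] g 85.4 0.0
turn [-6.0000e-04  7.0000e-04  1.6038e+00] shift [-0.6179 -0.6031  0.0502]
```

Emit:
jog_arm --plan '[[[0, 0, 1.6038], [-0.618, -0.603, 0.05], 0.085], [[0, 0, 1.6038], [-0.618, -0.603, 0.05], 0.085], [[0, 0, 1.6038], [-0.618, -0.603, 0.05], 0.085], [[0, 0, 1.6038], [-0.618, -0.603, 0.05], 0.085], [[0, 0, 1.6038], [-0.618, -0.603, 0.05], 0.085], [[0, 0, 1.6038], [-0.618, -0.603, 0.05], 0.085], [[0, 0, 1.6038], [-0.618, -0.603, 0.05], 0.085], [[0, 0, 1.6038], [-0.618, -0.603, 0.05], 0.085]]'

```text
clock: 0.87
position: [0.3555, 0.2892, 0.1809]
ee_rot: [0.623, 0.782, 0.0, -0.0]
ft_force: [1.3, 0.5, 0.7]
grip_width: 0.991
grasp_force: 0.0
```

```bash
python3 -c "
from h import *
to(.59,-.185,.15,-21.3)"
```

```text
t0.87 pos [0.3555 0.2892 0.1809] yaw 12.94 F [1.3 0.5 0.7] g 84.6 0.0
turn [-0.     -0.0006  0.5977] shift [-0.5147  0.1223  0.0306]
```

Emit:
jog_arm --plan '[[[0, 0, 0.598], [-0.515, 0.122, 0.03], 0.085], [[0, 0, 0.598], [-0.515, 0.122, 0.03], 0.085], [[0, 0, 0.598], [-0.515, 0.122, 0.03], 0.085], [[0, 0, 0.598], [-0.515, 0.122, 0.03], 0.085], [[0, 0, 0.598], [-0.515, 0.122, 0.03], 0.085], [[0, 0, 0.598], [-0.515, 0.122, 0.03], 0.085], [[0, 0, 0.598], [-0.515, 0.122, 0.03], 0.085], [[0, 0, 0.598], [-0.515, 0.122, 0.03], 0.085]]'

```text
clock: 1.53
position: [0.5047, -0.0084, 0.1622]
ee_rot: [0.824, 0.567, 0.0, 0.0]
ft_force: [0.9, 0.3, -0.7]
grip_width: 0.997
grasp_force: 0.0
```

```bash
python3 -c "
from h import *
to(.59,-.185,.1,-21.3)"
```

```text
t1.53 pos [ 0.5047 -0.0084  0.1622] yaw -20.96 F [ 0.9  0.3 -0.7] g 85.2 0.0
turn [ 0.0006 -0.0007  0.0059] shift [-0.1345  0.1428  0.0622]
```

Emit:
jog_arm --plan '[[[0, 0, 0.006], [-0.1345, 0.143, 0.062], 0.085], [[0, 0, 0.006], [-0.1345, 0.143, 0.062], 0.085], [[0, 0, 0.006], [-0.1345, 0.143, 0.062], 0.085], [[0, 0, 0.006], [-0.1345, 0.143, 0.062], 0.085], [[0, 0, 0.006], [-0.1345, 0.143, 0.062], 0.085], [[0, 0, 0.006], [-0.1345, 0.143, 0.062], 0.085], [[0, 0, 0.006], [-0.1345, 0.143, 0.062], 0.085], [[0, 0, 0.006], [-0.1345, 0.143, 0.062], 0.085]]'

```text
clock: 2.2
position: [0.5895, -0.1827, 0.0998]
ee_rot: [0.826, 0.564, -0.0, -0.0]
ft_force: [1.0, -0.1, 0.5]
grip_width: 0.996
grasp_force: 0.0
```

```bash
python3 -c "
from h import *
to(.59,-.185,.0255,-21.3)
s=camera('side');cv2.imwrite('pics/s1.png',cv2.resize(s['img'][90:240,210:410,::-1],None,fx=3,fy=3))"
```

```text
t2.20 pos [ 0.5895 -0.1827  0.0998] yaw -21.31 F [ 1.  -0.1  0.5] g 85.1 0.0
turn [-0.0008 -0.0001 -0.0003] shift [-0.002   0.0014  0.0743]
```

View pics/s1.png

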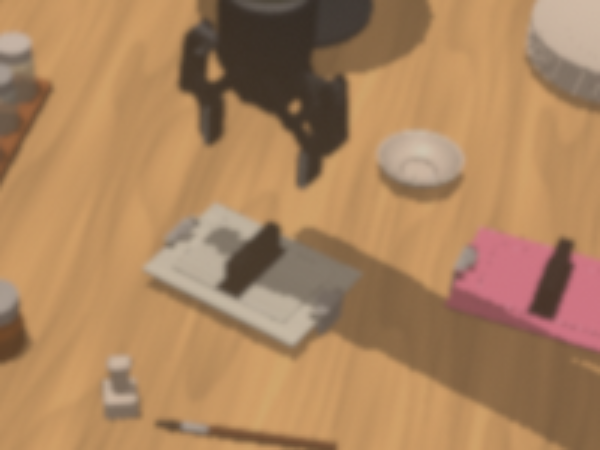

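The fingers, with tips at crop (210,135) and (305,180), straddle the bar at (250,260). Descending and gripping.

Emit:
jog_arm --plan '[[[0, 0, 0], [-0.002, 0.0015, 0.03], 0.085], [[0, 0, 0], [-0.002, 0.0015, 0.055], 0.085], [[0, 0, 0], [-0.002, 0.0015, 0.067], 0.085], [[0, 0, 0], [-0.002, 0.0015, 0.074], 0.085], [[0, 0, 0], [-0.002, 0.0015, 0.0743], 0.05], [[0, 0, 0], [-0.002, 0.0015, 0.0743], 0.03], [[0, 0, 0], [-0.002, 0.0015, 0.0743], 0.02], [[0, 0, 0], [-0.002, 0.0015, 0.0743], 0.01]]' --force 70

```text
clock: 2.92
position: [0.5912, -0.1856, 0.0272]
ee_rot: [0.826, 0.564, 0.001, 0.001]
ft_force: [-0.1, -0.8, 1.2]
grip_width: 0.446
grasp_force: 0.0
```

Emit:
jog_arm --plan '[[[0, 0, 0], [0, 0, 0], 0.0], [[0, 0, 0], [0, 0, 0], 0.0], [[0, 0, 0], [0, 0, 0], 0.0], [[0, 0, 0], [0, 0, 0], 0.0], [[0, 0, 0], [0, 0, 0], 0.0]]' --force 70

```text
clock: 3.33
position: [0.5903, -0.1855, 0.0258]
ee_rot: [0.826, 0.564, 0.0, -0.0]
ft_force: [0.6, 0.9, -0.3]
grip_width: 0.005
grasp_force: 0.0
```

```bash
python3 -c "
from h import *
to(.59,-.185,.12,-21.3)"
```

```text
t3.33 pos [ 0.5903 -0.1855  0.0258] yaw -21.32 F [ 0.6  0.9 -0.3] g 0.4 0.0
turn [ 0.     -0.0001 -0.0003] shift [ 0.0004 -0.0005 -0.0942]
```

The fingers shut on nothing, so I'll look.

```bash
python3 -c "
from h import *
s=camera('side');t=camera('top')
a=cv2.resize(s['img'][100:240,230:370,::-1],(400,400));b=cv2.resize(t['img'][150:260,305:415,::-1],(400,400))
cv2.imwrite('pics/s2.png',np.hstack([a,b]));print(get_obs()['grip_width'],get_obs()['grasp_force'])
P=get_obs()['position'];print(proj(s,P),proj(t,P))"
```

```text
0.004082146451065676 0.0
[[294.0683771  178.18858775]] [[358.37054971 205.44723909]]
```

View pics/s2.png

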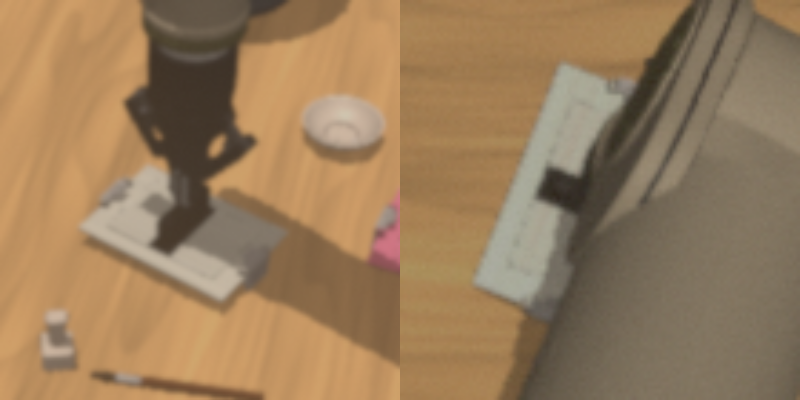

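View zoomed.

```bash
python3 -c "
from h import *
s=camera('side')
x0,y0,k=255,130,10
im=cv2.resize(s['img'][y0:y0+60,x0:x0+80,::-1],None,fx=k,fy=k,interpolation=cv2.INTER_CUBIC)
im=cv2.convertScaleAbs(im,alpha=1.6,beta=10)
P=get_obs()['position']
b=np.array([np.cos(np.radians(68.7)),np.sin(np.radians(68.7)),0])
C=np.array([.59,-.185,0])
for Q,col in[(P,(0,0,255)),(P+[0,0,.019],(0,255,255))]+[(C+b*e+[0,0,z],(0,255,0)) for e in(-.035,0,.035) for z in(.0205,.0525)]:
  u=(proj(s,Q)[0]-[x0,y0]+.5)*k;cv2.circle(im,(int(u[0]),int(u[1])),5,col,-1)
cv2.imwrite('pics/s3.png',im)"
```

```text
(no output)
```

View pics/s3.png

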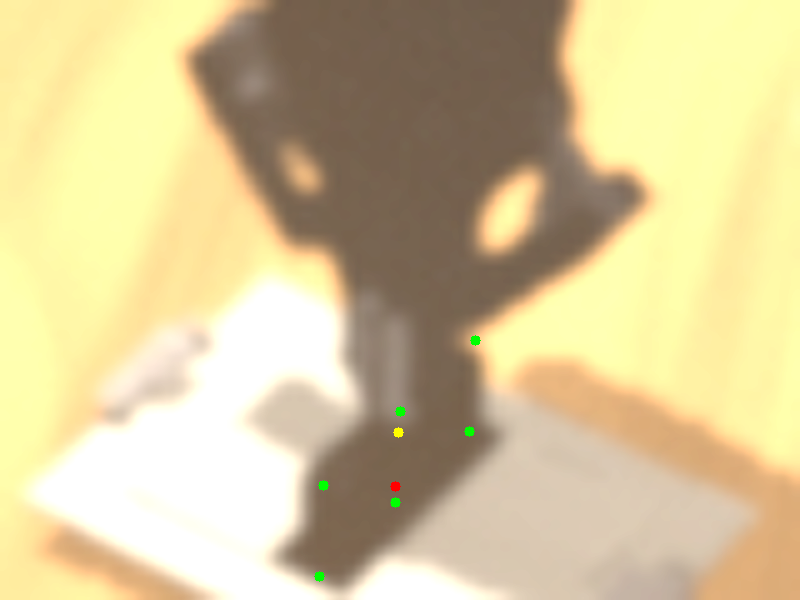

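The pads seem to end level with the bar's top, at about (400,412) in the crop. That is well above the projected TCP at (395,487). I'll raise the arm and compare the shut fingertip with the reported TCP against plain background.

Emit:
jog_arm --plan '[[[0, 0, 0], [0, 0, -0.02], 0.0], [[0, 0, 0], [0, 0, -0.05], 0.0], [[0, 0, 0], [0, 0, -0.08], 0.0], [[0, 0, 0], [0, 0, -0.08], 0.0], [[0, 0, 0], [0, 0, -0.08], 0.0]]'

```text
clock: 3.9
position: [0.5914, -0.1859, 0.1075]
ee_rot: [0.826, 0.564, 0.001, 0.001]
ft_force: [0.0, 0.6, -0.7]
grip_width: 0.004
grasp_force: 0.0
```

```bash
python3 -c "
from h import *
ims=[]
for n in('side','top'):
  s=camera(n);o=get_obs();P=o['position'];u0=proj(s,P)[0]
  x0,y0,k=int(u0[0])-33,int(u0[1])-30,6
  im=cv2.resize(s['img'][y0:y0+66,x0:x0+66,::-1],None,fx=k,fy=k,interpolation=cv2.INTER_CUBIC)
  im=cv2.convertScaleAbs(im,alpha=1.6,beta=10)
  u=(u0-[x0,y0]+.5)*k;cv2.circle(im,(int(u[0]),int(u[1])),4,(0,0,255),-1)
  for dz in(.01,.02,.03):
    w=(proj(s,P+[0,0,dz])[0]-[x0,y0]+.5)*k;cv2.circle(im,(int(w[0]),int(w[1])),3,(0,255,0),-1)
  ims.append(im)
cv2.imwrite('pics/s4.png',np.hstack(ims));print(o['position'],o['grip_width'],o['ft_force'])"
```

```text
[ 0.58990294 -0.18520736  0.10499566] -0.0017200750042892432 [-0.57418996  0.9662635   0.11848597]
```

View pics/s4.png

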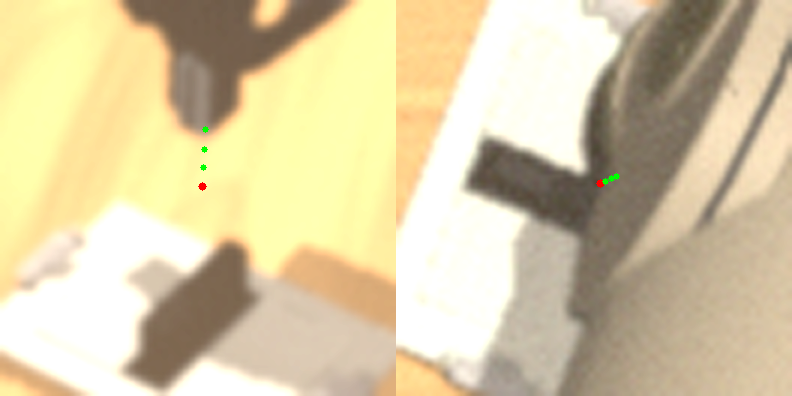

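At TCP z = 0.105 the shut fingertip shows at crop (200,133), against the reported TCP at (202,187). So the real tip is about 30 mm above the reported one. I'll check this by feel: lower the shut fingers gently onto the top of the bar, which is at z = 0.0525.

Emit:
jog_arm --plan '[[[0, 0, 0], [0, 0, 0.03], 0.0], [[0, 0, 0], [0, 0, 0.06], 0.0], [[0, 0, 0], [0, 0, 0.075], 0.0], [[0, 0, 0], [0, 0, 0.08], 0.0], [[0, 0, 0], [0, 0, 0.08], 0.0], [[0, 0, 0], [0, 0, 0.081], 0.0], [[0, 0, 0], [0, 0, 0.082], 0.0], [[0, 0, 0], [0, 0, 0.082], 0.0]]'

```text
clock: 4.67
position: [0.5909, -0.1857, 0.0245]
ee_rot: [0.826, 0.564, 0.001, 0.0]
ft_force: [-0.7, -0.1, -1.1]
grip_width: 0.001
grasp_force: 0.0
```

Emit:
jog_arm --plan '[[[0, 0, 0], [0, 0, 0.001], 0.0], [[0, 0, 0], [0, 0, 0.002], 0.0], [[0, 0, 0], [0, 0, 0.002], 0.0]]'

```text
clock: 4.92
position: [0.5904, -0.1855, 0.0218]
ee_rot: [0.826, 0.564, 0.0, 0.0]
ft_force: [-0.2, -0.5, 0.1]
grip_width: 0.002
grasp_force: 0.0
```

Emit:
jog_arm --plan '[[[0, 0, 0], [0, 0, 0.001], 0.0], [[0, 0, 0], [0, 0, 0.002], 0.0], [[0, 0, 0], [0, 0, 0.002], 0.0]]'

```text
clock: 5.17
position: [0.5906, -0.1855, 0.0214]
ee_rot: [0.826, 0.564, 0.001, -0.0]
ft_force: [-6.1, 2.9, 16.4]
grip_width: 0.001
grasp_force: 8.2
```

Contact came at a reported z of 0.0215, so the real tip is 31 mm behind the reported TCP. Back up, open, and go down that much deeper.

Emit:
jog_arm --plan '[[[0, 0, 0], [0, 0, -0.02], 0.0], [[0, 0, 0], [0, 0, -0.05], 0.085], [[0, 0, 0], [0, 0, -0.05], 0.085], [[0, 0, 0], [0, 0, -0.05], 0.085], [[0, 0, 0], [0, 0, -0.05], 0.085], [[0, 0, 0], [0, 0, -0.05], 0.085], [[0, 0, 0], [0, 0, -0.05], 0.085]]'

```text
clock: 5.75
position: [0.5897, -0.1853, 0.0687]
ee_rot: [0.826, 0.564, -0.001, -0.001]
ft_force: [0.1, -0.5, 0.6]
grip_width: 0.841
grasp_force: 0.0
```

Emit:
jog_arm --plan '[[[0, 0, 0], [0, 0, 0.03], 0.085], [[0, 0, 0], [0, 0, 0.055], 0.085], [[0, 0, 0], [0, 0, 0.07], 0.085], [[0, 0, 0], [0, 0, 0.0755], 0.085], [[0, 0, 0], [0, 0, 0.0755], 0.085], [[0, 0, 0], [0, 0, 0.0755], 0.085]]'

```text
clock: 6.25
position: [0.5904, -0.1858, -0.0054]
ee_rot: [0.826, 0.564, -0.0, 0.0]
ft_force: [-0.6, 0.5, 1.1]
grip_width: 0.999
grasp_force: 0.0
```

Emit:
jog_arm --plan '[[[0, 0, 0], [0, 0, 0], 0.05], [[0, 0, 0], [0, 0, 0], 0.03], [[0, 0, 0], [0, 0, 0], 0.02], [[0, 0, 0], [0, 0, 0], 0.0], [[0, 0, 0], [0, 0, 0], 0.0], [[0, 0, 0], [0, 0, 0], 0.0], [[0, 0, 0], [0, 0, 0], 0.0], [[0, 0, 0], [0, 0, 0], 0.0]]' --force 70

```text
clock: 6.92
position: [0.5905, -0.1856, -0.0054]
ee_rot: [0.826, 0.564, 0.0, 0.0]
ft_force: [-0.8, 0.9, 5.7]
grip_width: 0.144
grasp_force: 68.3
```

Emit:
jog_arm --plan '[[[0, 0, 0], [0, 0, -0.01], 0.0], [[0, 0, 0], [0, 0, -0.03], 0.0], [[0, 0, 0], [0, 0, -0.06], 0.0], [[0, 0, 0], [0, 0, -0.1], 0.0], [[0, 0, 0], [0, 0, -0.1], 0.0], [[0, 0, 0], [0, 0, -0.1], 0.0]]'

```text
clock: 7.42
position: [0.5916, -0.1861, 0.0967]
ee_rot: [0.826, 0.564, 0.002, 0.001]
ft_force: [-1.1, -0.3, -3.2]
grip_width: 0.15
grasp_force: 68.8
```

```bash
python3 -c "
from h import *
to(.575,.207,.095,-14.45)"
```

```text
t7.42 pos [ 0.5916 -0.1861  0.0967] yaw -21.32 F [-1.1 -0.3 -3.2] g 12.8 68.8
turn [ 0.0042 -0.0009 -0.12  ] shift [ 0.3601 -0.1584  0.0015]
```

Emit:
jog_arm --plan '[[[0, 0, -0.01], [0.018, -0.008, 0], 0.0], [[0, 0, -0.02], [0.05, -0.022, 0], 0.0], [[0, 0, -0.035], [0.085, -0.037, 0], 0.0], [[0, 0, -0.05], [0.12, -0.053, 0], 0.0], [[0, 0, -0.06], [0.155, -0.068, 0], 0.0], [[0, 0, -0.07], [0.19, -0.084, 0], 0.0], [[0, 0, -0.08], [0.225, -0.099, 0], 0.0], [[0, 0, -0.09], [0.255, -0.112, 0], 0.0]]'

```text
clock: 8.08
position: [0.577, 0.0957, 0.0929]
ee_rot: [0.799, 0.602, -0.001, -0.001]
ft_force: [0.2, 0.8, -2.4]
grip_width: 0.151
grasp_force: 68.7
```

Emit:
jog_arm --plan '[[[0, 0, -0.01], [0.031, -0.011, 0], 0.0], [[0, 0, -0.02], [0.061, -0.022, 0], 0.0], [[0, 0, -0.025], [0.086, -0.031, 0], 0.0], [[0, 0, -0.03], [0.104, -0.037, 0], 0.0], [[0, 0, -0.03], [0.109, -0.037, 0], 0.0], [[0, 0, -0.03], [0.109, -0.037, 0], 0.0], [[0, 0, -0.03], [0.109, -0.037, 0], 0.0]]'

```text
clock: 8.67
position: [0.5734, 0.2061, 0.0936]
ee_rot: [0.791, 0.612, -0.001, 0.0]
ft_force: [0.1, -0.6, -2.3]
grip_width: 0.151
grasp_force: 68.7
```

```bash
python3 -c "
from h import *
to(.575,.207,.095,-14.45)
s=camera('side');t=camera('top')
a=s['img'][215:365,170:345,::-1];b=t['img'][140:290,120:295,::-1]
cv2.imwrite('pics/s5.png',cv2.resize(np.hstack([a,b]),None,fx=2.28,fy=2.28,interpolation=cv2.INTER_CUBIC))"
```

```text
t8.67 pos [0.5734 0.2061 0.0936] yaw -14.51 F [ 0.1 -0.6 -2.3] g 12.9 68.7
turn [-0.0004  0.0016 -0.001 ] shift [ 0.0012  0.0013 -0.0014]
```

View pics/s5.png

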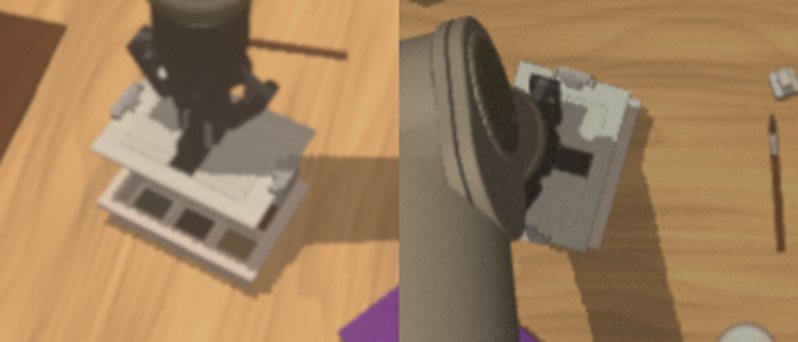

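The cover hangs squarely over the tray. In the top crop its visible edges are the upper short one, (520,62) to (638,92), and the right long one, (638,92) to (590,248). I'll fit these edges in the top view and compare them with the same tray edges in the first picture.

```bash
cat >> h.py <<'E'
def edge(c,g,a,b,z,w=4):
    "fit the strongest edge near segment a-b in gray g; return the line (point, dir) on plane z, mm"
    a,b=np.array(a,float),np.array(b,float);d=(b-a)/np.linalg.norm(b-a);n=np.array([-d[1],d[0]])
    ts=np.linspace(.08,.92,40);k=np.arange(-w,w+.01,.25);P=a+(b-a)*ts[:,None]
    S=P[:,None]+n*k[None,:,None]
    v=cv2.remap(g.astype(np.float32),S[...,0].astype(np.float32),S[...,1].astype(np.float32),cv2.INTER_CUBIC)
    gr=np.abs(v[:,4:]-v[:,:-4]);q=P+n*k[2:-2][gr.argmax(1)][:,None]
    W=(onplane(c,q,z)[:,:2]*1000).astype(np.float32)
    for _ in range(3):
        l=cv2.fitLine(W,cv2.DIST_HUBER,0,.01,.01).ravel();r=np.abs((W-l[2:])@[-l[1],l[0]]);W=W[r<max(1,2*np.median(r))]
    return l[2:],l[:2],len(W),r.mean()
def off(l,C,ax):
    "distance of line from point C measured along unit ax; line angle"
    p,d=l[0],l[1];n=np.array([-d[1],d[0]]);n*=np.sign(n@ax)
    return round(float((p-C)@n),2),round(float((np.degrees(np.arctan2(d[1],d[0]))+90)%180-90),2),l[2],round(float(l[3]),2)
E
cat > m.py <<'E'
from h import *
sat=lambda im:cv2.cvtColor(im,cv2.COLOR_RGB2HSV)[...,1]
u=lambda x,y:(120+(x-399)/2.28,140+y/2.28)
t=camera("top");o=get_obs();P=o["position"]*1000;T=dict(t);im0=cv2.imread("pics/top0.png")[:,:,::-1]
th=np.radians(-14.45);X=np.array([np.cos(th),np.sin(th)]);Y=np.array([-X[1],X[0]])
print(P)
C=np.array([573.2,206.4]); g0=sat(im0)
def px(cx,x,y,z): return proj(t,np.array([*(cx+x*X+y*Y),z])/1000)[0]
for n,x,y,z,s in[("top",80,0,36,[0,1]),("bot",-80,0,36,[0,1]),("right",0,-56,31,[1,0]),("left",0,56,36,[1,0])]:
    h=np.array([48*s[1],48*s[0]])if 0 else None
    a,b=(px(C,x,-52,z),px(C,x,52,z)) if s==[0,1] else (px(C,-75,y,z),px(C,75,y,z))
    print("tray",n,off(edge(t,g0,a,b,z/1000),C,(X if s==[0,1] else Y)*(1 if x+y>0 else -1)))
zt=(o["position"][2]+.0054+.0165+.004)*1000
D=P[:2];g=sat(t["img"])
print("lid top R",off(edge(t,g,px(D,80,-52,zt),px(D,80,-18,zt),zt/1000),D,X))
print("lid top L",off(edge(t,g,px(D,80,18,zt),px(D,80,52,zt),zt/1000),D,X))
gv=t["img"].max(2)
for nm,gg in(("s",g),("v",gv)): print("lid right",nm,off(edge(t,gg,px(D,-70,-56,zt-4),px(D,70,-56,zt-4),(zt-4)/1000,3),D,-Y))
v=t["img"][140:290,160:250,::-1].copy();v=cv2.resize(v,None,fx=5,fy=4)
E
python3 m.py
```

```text
[573.73440516 205.67380556  94.17908202]
tray top (80.54, 75.64, 40, 0.22)
tray bot (80.58, 75.59, 40, 0.16)
tray right (56.34, -14.18, 40, 0.28)
tray left (56.54, -14.44, 40, 0.15)
lid top R (78.87, 76.99, 39, 0.21)
lid top L (80.0, 75.55, 39, 0.07)
lid right s (55.84, -15.32, 27, 0.33)
lid right v (56.96, -13.13, 29, 0.4)
```

```bash
python3 -c "
from h import *
p=[]
for _ in range(6): camera('side');p.append(get_obs()['position'])
print(np.mean(p,0),np.std(p,0))
to(.574,.2062,.034,-14.4)"
```

```text
[0.57361493 0.20677774 0.09433028] [8.72786548e-05 4.91554518e-04 3.19088521e-05]
t9.12 pos [0.5735 0.2074 0.0943] yaw -14.46 F [-0.   0.3 -2.2] g 13.1 68.7
turn [ 0.     -0.0002 -0.0011] shift [-0.0011  0.0008  0.0603]
```

Emit:
jog_arm --plan '[[[0, 0, 0], [0.0006, 0.0002, 0.015], 0.0], [[0, 0, 0], [0.0006, 0.0002, 0.03], 0.0], [[0, 0, 0], [0.0006, 0.0002, 0.045], 0.0], [[0, 0, 0], [0.0006, 0.0002, 0.055], 0.0], [[0, 0, 0], [0.0006, 0.0002, 0.06], 0.0], [[0, 0, 0], [0.0006, 0.0002, 0.06], 0.0], [[0, 0, 0], [0.0006, 0.0002, 0.06], 0.0]]'

```text
clock: 9.7
position: [0.574, 0.2082, 0.0347]
ee_rot: [0.79, 0.613, 0.0, 0.0]
ft_force: [0.4, -0.6, -1.6]
grip_width: 0.149
grasp_force: 68.8
```

```bash
python3 -c "
from h import *
to(.574,.2062,.034,-14.4)
s=camera('side');t=camera('top')
a=s['img'][235:345,195:335,::-1];b=t['img'][160:270,155:255,::-1]
cv2.imwrite('pics/s6.png',cv2.resize(np.hstack([a,b]),None,fx=3.3,fy=3.3,interpolation=cv2.INTER_CUBIC))"; python3 m.py | grep -v tray
```

```text
t9.70 pos [0.574  0.2082 0.0347] yaw -14.45 F [ 0.4 -0.6 -1.6] g 12.7 68.8
turn [ 0.0003 -0.0002 -0.0008] shift [-0.002   0.0005  0.0007]
[574.39749195 208.44689176  35.2016759 ]
lid top R (80.15, 75.1, 40, 0.29)
lid top L (80.43, 76.24, 40, 0.25)
lid right s (61.89, -14.47, 40, 0.01)
lid right v (58.1, -11.02, 23, 0.4)
```

View pics/s6.png

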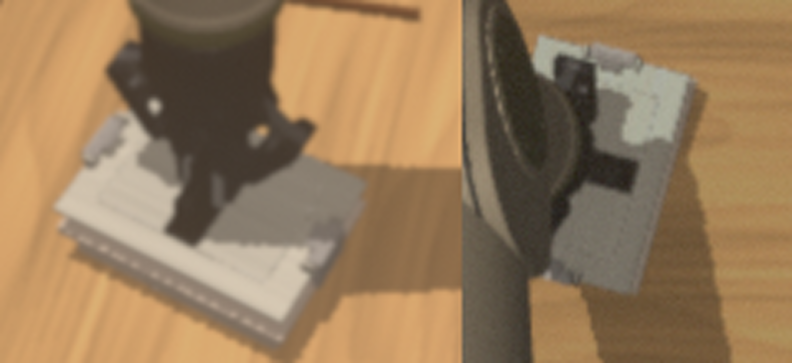

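```bash
cat > p.py <<'E'
from h import *
C=np.array([573.2,206.4]);th=np.radians(-14.4);X=np.array([np.cos(th),np.sin(th)]);Y=np.array([-X[1],X[0]])
o=get_obs();P=o["position"];zu=P[2]*1000+21.9;print(P,zu)
for cam,sg,xr in(("side",1,(-55,55)),("top",-1,(-60,60))):
    c=camera(cam);im0=cv2.imread("pics/%s0.png"%cam)[:,:,::-1]
    s=np.arange(38,72,.5);xs=np.linspace(*xr,60)
    W=lambda y,z:np.array([[*(C+x*X+sg*y*Y)/1000,z/1000] for x in xs])
    def prof(im):
        out=[]
        for y in s:
            q=proj(c,W(y,36)).astype(np.float32);out.append(cv2.remap(im.astype(np.float32),q[None,:,0],q[None,:,1],cv2.INTER_CUBIC)[0].mean(0))
        return np.array(out)
    a,b=prof(im0),prof(c["img"])
    eq=lambda z,d=56:round(float(((onplane(c,proj(c,W(d,z)),.036)[:,:2]*1000-C)@Y*sg).mean()),1)
    print(cam,"expect tray top/bot edge",eq(36),eq(31),"lid top/bot",eq(zu+4),eq(zu),"ring/skirt")
    for n,v in(("before",a),("now",b)):
        print(n,"blue",v[::2,2].astype(int).tolist())
    print("y",s[::2].astype(int).tolist())
E
python3 p.py
```

```text
[0.57439749 0.20844689 0.03520168] 57.101675900864926
side expect tray top/bot edge 56.0 58.5 lid top/bot 43.2 45.3 ring/skirt
before blue [79, 80, 83, 90, 101, 115, 130, 141, 149, 152, 153, 153, 153, 153, 153, 151, 148, 142, 131, 117, 104, 93, 87, 85, 83, 81, 77, 73, 71, 71, 73, 77, 82, 88]
now blue [177, 176, 175, 174, 172, 168, 162, 151, 138, 125, 116, 113, 112, 113, 115, 117, 120, 122, 121, 117, 109, 102, 98, 95, 93, 91, 87, 83, 80, 80, 82, 86, 93, 99]
y [38, 39, 40, 41, 42, 43, 44, 45, 46, 47, 48, 49, 50, 51, 52, 53, 54, 55, 56, 57, 58, 59, 60, 61, 62, 63, 64, 65, 66, 67, 68, 69, 70, 71]
top expect tray top/bot edge 56.0 56.8 lid top/bot 51.8 52.5 ring/skirt
before blue [82, 89, 100, 115, 130, 142, 151, 154, 154, 154, 154, 154, 154, 155, 154, 150, 143, 130, 111, 89, 71, 61, 58, 57, 58, 60, 65, 70, 75, 79, 81, 81, 82, 82]
now blue [113, 113, 112, 112, 112, 112, 112, 112, 111, 110, 108, 104, 99, 96, 96, 96, 94, 88, 80, 71, 64, 60, 59, 58, 58, 59, 61, 63, 64, 66, 67, 68, 68, 68]
y [38, 39, 40, 41, 42, 43, 44, 45, 46, 47, 48, 49, 50, 51, 52, 53, 54, 55, 56, 57, 58, 59, 60, 61, 62, 63, 64, 65, 66, 67, 68, 69, 70, 71]
```

Side and top profiles agree that the cover sits about 2.3 mm too far along +y, and the tool reading says the same. Correct that, then lower gently.

Emit:
jog_arm --plan '[[[0, 0, 0], [-0.0022, -0.0004, 0], 0.0], [[0, 0, 0], [-0.0022, -0.0004, 0], 0.0], [[0, 0, 0], [-0.0022, -0.0004, 0], 0.0], [[0, 0, 0], [-0.0022, -0.0004, 0], 0.0]]'

```text
clock: 10.28
position: [0.5728, 0.2062, 0.0343]
ee_rot: [0.79, 0.613, 0.0, -0.0]
ft_force: [-0.3, -0.5, -2.7]
grip_width: 0.152
grasp_force: 68.8
```

```bash
python3 p.py; python3 m.py | grep "lid top"
```

```text
[0.5728464  0.20617962 0.03433753] 56.2375300675434
side expect tray top/bot edge 56.0 58.5 lid top/bot 43.6 45.7 ring/skirt
before blue [79, 80, 83, 90, 101, 115, 130, 141, 149, 152, 153, 153, 153, 153, 153, 151, 148, 142, 131, 117, 104, 93, 87, 85, 83, 81, 77, 73, 71, 71, 73, 77, 82, 88]
now blue [175, 174, 171, 167, 160, 149, 135, 123, 115, 112, 112, 114, 117, 123, 132, 142, 149, 151, 144, 131, 116, 105, 98, 95, 93, 90, 87, 83, 80, 79, 82, 86, 93, 99]
y [38, 39, 40, 41, 42, 43, 44, 45, 46, 47, 48, 49, 50, 51, 52, 53, 54, 55, 56, 57, 58, 59, 60, 61, 62, 63, 64, 65, 66, 67, 68, 69, 70, 71]
top expect tray top/bot edge 56.0 56.8 lid top/bot 51.9 52.6 ring/skirt
before blue [82, 89, 100, 115, 130, 142, 151, 154, 154, 154, 154, 154, 154, 155, 154, 150, 143, 130, 111, 89, 71, 61, 58, 57, 58, 60, 65, 70, 75, 79, 81, 81, 82, 82]
now blue [114, 114, 114, 113, 113, 113, 112, 112, 112, 112, 111, 111, 109, 107, 102, 96, 90, 84, 78, 70, 63, 60, 59, 58, 58, 59, 59, 59, 60, 61, 63, 65, 66, 67]
y [38, 39, 40, 41, 42, 43, 44, 45, 46, 47, 48, 49, 50, 51, 52, 53, 54, 55, 56, 57, 58, 59, 60, 61, 62, 63, 64, 65, 66, 67, 68, 69, 70, 71]
lid top R (78.92, 76.84, 40, 0.23)
lid top L (79.67, 75.11, 40, 0.19)
```

Emit:
jog_arm --plan '[[[0, 0, 0], [0, 0.0008, 0.001], 0.0], [[0, 0, 0], [0, 0.0008, 0.002], 0.0], [[0, 0, 0], [0, 0.0008, 0.003], 0.0], [[0, 0, 0], [0, 0.0008, 0.004], 0.0], [[0, 0, 0], [0, 0.0008, 0.005], 0.0], [[0, 0, 0], [0, 0.0008, 0.006], 0.0], [[0, 0, 0], [0, 0.0008, 0.006], 0.0]]'

```text
clock: 11.02
position: [0.5735, 0.206, 0.028]
ee_rot: [0.79, 0.613, -0.0, -0.0]
ft_force: [1.0, 0.1, -3.1]
grip_width: 0.152
grasp_force: 68.8
```

```bash
python3 m.py | grep "lid top"; python3 -c "
from h import *
to(.5735,.2064,.034,-14.4)"
```

```text
lid top R (79.15, 76.56, 40, 0.24)
lid top L (78.74, 74.01, 39, 0.21)
t11.07 pos [0.5735 0.206  0.0281] yaw -14.43 F [ 0.6  0.5 -2.2] g 13.0 68.8
turn [-0.0002  0.0001 -0.0006] shift [ 0.0004 -0.0001 -0.0059]
```

Emit:
jog_arm --plan '[[[0, 0, 0], [0.0002, 0.0004, 0.001], 0.0], [[0, 0, 0], [0.0002, 0.0004, 0.002], 0.0], [[0, 0, 0], [0.0002, 0.0004, 0.003], 0.0], [[0, 0, 0], [0.0002, 0.0004, 0.004], 0.0], [[0, 0, 0], [0.0002, 0.0004, 0.004], 0.0]]'

```text
clock: 11.48
position: [0.5744, 0.2063, 0.0245]
ee_rot: [0.79, 0.613, 0.0, 0.0]
ft_force: [-1.0, 0.8, 1.6]
grip_width: 0.153
grasp_force: 69.2
```

Emit:
jog_arm --plan '[[[0, 0, 0], [0, 0, 0.001], 0.0], [[0, 0, 0], [0, 0, 0.002], 0.0], [[0, 0, 0], [0, 0, 0.002], 0.0]]'

```text
clock: 11.73
position: [0.5745, 0.2063, 0.0226]
ee_rot: [0.79, 0.613, 0.001, 0.0]
ft_force: [-0.5, 0.7, 4.9]
grip_width: 0.151
grasp_force: 69.9
```

Emit:
jog_arm --plan '[[[0, 0, 0], [0, 0, 0.001], 0.0], [[0, 0, 0], [0, 0, 0.002], 0.0], [[0, 0, 0], [0, 0, 0.002], 0.0]]'

```text
clock: 11.98
position: [0.5743, 0.2064, 0.0204]
ee_rot: [0.79, 0.613, 0.0, -0.0]
ft_force: [-0.6, 2.3, -3.2]
grip_width: 0.149
grasp_force: 68.6
```

Emit:
jog_arm --plan '[[[0, 0, 0], [0, 0, 0.001], 0.0], [[0, 0, 0], [0, 0, 0.002], 0.0], [[0, 0, 0], [0, 0, 0.002], 0.0]]'

```text
clock: 12.23
position: [0.5738, 0.2062, 0.0179]
ee_rot: [0.79, 0.613, -0.0, -0.0]
ft_force: [0.3, 1.2, 1.0]
grip_width: 0.152
grasp_force: 69.1
```

Emit:
jog_arm --plan '[[[0, 0, 0], [0, 0, 0.0005], 0.0], [[0, 0, 0], [0, 0, 0.001], 0.0], [[0, 0, 0], [0, 0, 0.001], 0.0]]'

```text
clock: 12.48
position: [0.5739, 0.2062, 0.0175]
ee_rot: [0.79, 0.613, -0.0, -0.0]
ft_force: [-2.8, 0.6, 5.2]
grip_width: 0.148
grasp_force: 70.0
```

Emit:
jog_arm --plan '[[[0, 0, 0], [0, 0, 0.0005], 0.0], [[0, 0, 0], [0, 0, 0.001], 0.0], [[0, 0, 0], [0, 0, 0.001], 0.0]]'

```text
clock: 12.73
position: [0.5739, 0.2062, 0.0168]
ee_rot: [0.79, 0.613, -0.0, -0.0]
ft_force: [-3.9, 0.2, 8.7]
grip_width: 0.152
grasp_force: 70.4
```

Emit:
jog_arm --plan '[[[0, 0, 0], [0, 0, 0.0005], 0.0], [[0, 0, 0], [0, 0, 0.001], 0.0], [[0, 0, 0], [0, 0, 0.001], 0.0]]'

```text
clock: 12.98
position: [0.5739, 0.2062, 0.0162]
ee_rot: [0.79, 0.613, -0.0, -0.0]
ft_force: [-4.7, 0.5, 12.4]
grip_width: 0.15
grasp_force: 70.9
```

Emit:
jog_arm --plan '[[[0, 0, 0], [0, 0, 0.0005], 0.0], [[0, 0, 0], [0, 0, 0.001], 0.0], [[0, 0, 0], [0, 0, 0.001], 0.0]]'

```text
clock: 13.23
position: [0.5739, 0.2062, 0.0155]
ee_rot: [0.79, 0.613, 0.0, -0.0]
ft_force: [-7.2, -1.0, 16.1]
grip_width: 0.148
grasp_force: 71.5
```

Emit:
jog_arm --plan '[[[0, 0, 0], [0, 0, 0.0005], 0.0], [[0, 0, 0], [0, 0, 0.001], 0.0], [[0, 0, 0], [0, 0, 0.001], 0.0]]'

```text
clock: 13.48
position: [0.574, 0.2062, 0.0148]
ee_rot: [0.79, 0.613, 0.0, -0.0]
ft_force: [-9.0, -2.2, 19.1]
grip_width: 0.148
grasp_force: 71.9
```

Emit:
jog_arm --plan '[[[0, 0, 0], [0, -0.0005, 0.0003], 0.0], [[0, 0, 0], [0, -0.0008, 0.0005], 0.0], [[0, 0, 0], [0, -0.0008, 0.0005], 0.0]]'

```text
clock: 13.73
position: [0.574, 0.2062, 0.0146]
ee_rot: [0.79, 0.613, 0.001, -0.0]
ft_force: [-6.1, -2.4, 18.5]
grip_width: 0.15
grasp_force: 71.8
```

Emit:
jog_arm --plan '[[[0, 0, 0], [0, 0, 0.0003], 0.0], [[0, 0, 0], [0, 0, 0.0006], 0.0], [[0, 0, 0], [0, 0, 0.0006], 0.0]]'

```text
clock: 13.98
position: [0.574, 0.2063, 0.0142]
ee_rot: [0.79, 0.613, 0.001, -0.0]
ft_force: [-7.5, -2.7, 21.3]
grip_width: 0.152
grasp_force: 72.2
```

Emit:
jog_arm --plan '[[[0, 0, 0], [0, -0.0008, 0.0003], 0.0], [[0, 0, 0], [0, -0.0012, 0.0005], 0.0], [[0, 0, 0], [0, -0.0012, 0.0005], 0.0]]'

```text
clock: 14.23
position: [0.574, 0.2063, 0.0142]
ee_rot: [0.791, 0.612, 0.002, 0.001]
ft_force: [-3.3, -4.1, 21.8]
grip_width: 0.153
grasp_force: 72.4
```

Emit:
jog_arm --plan '[[[0, 0, 0], [0, 0, 0.0003], 0.0], [[0, 0, 0], [0, 0, 0.0006], 0.0], [[0, 0, 0], [0, 0, 0.0006], 0.0]]'

```text
clock: 14.48
position: [0.574, 0.2063, 0.0142]
ee_rot: [0.791, 0.612, 0.002, 0.0]
ft_force: [-6.5, -3.6, 26.8]
grip_width: 0.156
grasp_force: 73.3
```

z has stopped at 0.0142 while the force keeps rising, so the lid has hit hard. Now relieve the press and feel whether it stays down.

Emit:
jog_arm --plan '[[[0, 0, 0], [0, 0, -0.001], 0.0], [[0, 0, 0], [0, 0, -0.002], 0.0], [[0, 0, 0], [0, 0, -0.003], 0.0], [[0, 0, 0], [0, 0, -0.004], 0.0], [[0, 0, 0], [0, 0, -0.004], 0.0]]'

```text
clock: 14.9
position: [0.5725, 0.2062, 0.015]
ee_rot: [0.79, 0.612, 0.0, 0.0]
ft_force: [4.5, -1.1, 0.4]
grip_width: 0.149
grasp_force: 69.3
```

Emit:
jog_arm --plan '[[[0, 0, 0], [0, 0, -0.001], 0.0], [[0, 0, 0], [0, 0, -0.002], 0.0], [[0, 0, 0], [0, 0, -0.002], 0.0]]'

```text
clock: 15.15
position: [0.5703, 0.2064, 0.0157]
ee_rot: [0.79, 0.613, -0.002, -0.001]
ft_force: [0.2, -0.9, -9.3]
grip_width: 0.15
grasp_force: 68.2
```

Pulling up meets resistance (about -9 N), so the clips hold. Ease back to neutral and let go.

Emit:
jog_arm --plan '[[[0, 0, 0], [0, 0, 0.0012], 0.0], [[0, 0, 0], [0, 0, 0.0018], 0.0], [[0, 0, 0], [0, 0, 0.0018], 0.0]]'

```text
clock: 15.4
position: [0.5709, 0.2066, 0.0151]
ee_rot: [0.79, 0.613, -0.001, -0.001]
ft_force: [-4.5, -1.0, -1.2]
grip_width: 0.151
grasp_force: 69.3
```

Emit:
jog_arm --plan '[[[0, 0, 0], [0, 0, 0], 0.03], [[0, 0, 0], [0, 0, 0], 0.05], [[0, 0, 0], [0, 0, 0], 0.07], [[0, 0, 0], [0, 0, 0], 0.085], [[0, 0, 0], [0, 0, 0], 0.085], [[0, 0, 0], [0, 0, 0], 0.085], [[0, 0, 0], [0, 0, 0], 0.085]]'

```text
clock: 15.98
position: [0.5722, 0.2067, 0.0153]
ee_rot: [0.79, 0.613, 0.0, -0.0]
ft_force: [-0.1, 0.4, 0.1]
grip_width: 0.995
grasp_force: 0.0
```

Emit:
jog_arm --plan '[[[0, 0, 0], [0, 0, -0.02], 0.085], [[0, 0, 0], [0, 0, -0.05], 0.085], [[0, 0, 0], [0, 0, -0.09], 0.085], [[0, 0, 0], [0, 0, -0.13], 0.085], [[0, 0, 0], [-0.04, -0.03, -0.15], 0.085], [[0, 0, 0], [-0.08, -0.06, -0.15], 0.085], [[0, 0, 0], [-0.12, -0.09, -0.15], 0.085], [[0, 0, 0], [-0.15, -0.11, -0.15], 0.085]]'

```text
clock: 16.65
position: [0.4441, 0.1025, 0.1651]
ee_rot: [0.79, 0.613, 0.0, 0.0]
ft_force: [0.5, -0.1, 1.0]
grip_width: 0.995
grasp_force: 0.0
```

```bash
cat > q.py <<'E'
from h import *
o=get_obs();print(o["clock"],o["position"].round(3),o["grip_width"].round(2))
s=camera('side');t=camera('top')
a=s['img'][245:355,195:325,::-1];b=t['img'][155:265,145:255,::-1]
cv2.imwrite('pics/s7.png',cv2.resize(np.hstack([a,b]),None,fx=3.3,fy=3.3,interpolation=cv2.INTER_CUBIC))
w,d=masks(t);print("lid top",rect(t,w,(196,178),.040),"grip",rect(t,d,(196,211),.072))
E
python3 q.py
```

```text
Traceback (most recent call last):
  File "q.py", line 2, in <module>
    o=get_obs();print(o["clock"],o["position"].round(3),o["grip_width"].round(2))
                                                        ^^^^^^^^^^^^^^^^^^^^^
AttributeError: 'float' object has no attribute 'round'
```

```bash
sed -i 's/,o\["grip_width"\].round(2)//' q.py; python3 q.py; sed -i 's/^o=get.*/&;exit()/' /dev/null
python3 - <<'E'
from h import *
C=np.array([572.5,206.6]);th=np.radians(-14.4);X=np.array([np.cos(th),np.sin(th)]);Y=np.array([-X[1],X[0]])
c=camera("side");im=c["img"][...,2].astype(np.float32)
def prof(A,B,s0,s1):   # brightness along A, averaged along B (half-length), plane z=.040
    out=[]
    for s in range(s0,s1):
        q=proj(c,np.array([[*(C+s*A+b*B)/1000,.040] for b in np.linspace(-50,50,50)])).astype(np.float32)
        out.append(int(cv2.remap(im,q[None,:,0],q[None,:,1],cv2.INTER_CUBIC).mean()))
    return out
print("side front edge",prof(Y,X,48,66))
E
```

```text
16.65 [0.444 0.102 0.165]
lid top (array([570.6, 205.8]), array([112., 168.]), np.float32(-14.46)) grip (array([569.2, 200.6]), array([16.8, 70.8]), np.float32(76.05))
side front edge [173, 172, 171, 170, 167, 164, 158, 149, 139, 129, 121, 112, 104, 99, 96, 94, 92, 89]sed: couldn't edit /dev/null: not a regular file
```

View pics/s7.png

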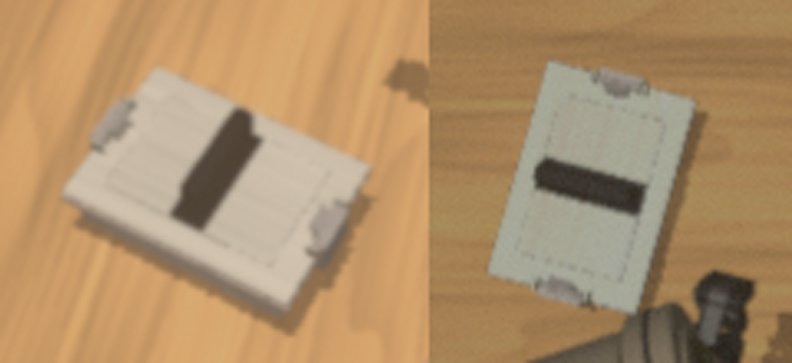

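The view shows the cover seated flat with both clips in, upper at (620,82) and lower at (560,290) in the top crop. One last numeric check of each end's height across the two views, before handing in.

Run:
```python
from h import *
th=np.radians(-14.4);X=np.array([np.cos(th),np.sin(th)]);Y=np.array([-X[1],X[0]])
cs={n:camera(n) for n in("top","side")}
im0={n:cv2.imread("pics/%s0.png"%n)[:,:,::-1] for n in cs}
sat=lambda im:cv2.cvtColor(im,cv2.COLOR_RGB2HSV)[...,1]
# far long edge (-Y) in side, near/right in top: both see it; split into +x and -x halves
def d(n,im,C,z,x0,x1):
    c=cs[n];p=lambda x:proj(c,np.array([*(C+x*X-56*Y),z])/1000)[0]
    def pp(x): return proj(c,np.array([*(C+x*X-56*Y)/1000,z]))[0]
    return off(edge(c,sat(im),pp(x0),pp(x1),z,4),C,-Y)[0]
for nm,ims,C,z in(("tray before",im0,np.array([573.2,206.4]),.036),("lid now",{n:cs[n]["img"] for n in cs},np.array([571.5,206.2]),.041)):
    for x0,x1 in((10,75),(-75,-10)):
        print(nm,(x0,x1),{n:d(n,ims[n],C,z,x0,x1) for n in cs})
```

```text
tray before (10, 75) {'top': 57.16, 'side': 56.0}
tray before (-75, -10) {'top': 57.2, 'side': 56.04}
lid now (10, 75) {'top': 57.2, 'side': 55.44}
lid now (-75, -10) {'top': 57.19, 'side': 55.41}
```

Both ends are level and at the closed height.

```bash
python3 -c "
from workcell import *
print(hand_in())"
```

```text
the job is handed in; nothing more can be done
None
```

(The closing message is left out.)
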